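# Seal the bead box and lean its glaze tile against it

## Robot

A 6-joint arm with a two-finger parallel gripper is mounted at the origin on the work surface. World frame = base frame: x ahead of the robot, y to its left, z up, the work surface at z = 0. Lengths are in m, angles in rad, forces in N, time in s.
With the tool pointing down it reaches from about 0.4 to 0.825 m from the base axis. Payload 7 kg.
Tool frame: the origin (TCP) lies on the front face of the gripper's body, between the roots of the fingers; the fingertips stand 73 mm ahead of it and the grasp point (between the pads) lies 54 mm ahead of it; z points along the fingers, y is the line along which they close (so a half turn about z gives the same grasp; the last joint's range is limited). The gripper opens to 85 mm and grips with 20 to 120 N. Pads are 22 mm wide; open, the fingers measure 114 mm over their backs; the gripper's body (76 mm by 85 mm) begins 54 mm behind the grasp point. The pads swing forward as they close: fully open they stand 13 mm farther back than shut.
Start: joints at [-0.938, 0.359, 0.012, 0, -1.224, -0.288], TCP at [0.228, -0.635, 0.304] pointing down, gripper open.
Joint ranges: [-3.07, 3.07], [-1.43, 2.12], [-1.02, 1.25], [-3.03, 1.67], [-3.05, -0], [-3.03, 3.03]. Speed limits (rad/s): [2.39, 2.39, 3.01, 3.14, 3.14, 3.14].

## Interface

Orientations are given as [roll, pitch, yaw] about the fixed x, y, z axes, in that order (R = Rz(yaw) Ry(pitch) Rx(roll)).
In Python, from station import * gives the robot as it stands.
- The arm moves only by the shell command python3 -m jog 'ROWS'. ROWS is JSON, a list of rows, each a list of 3 entries, a list of its own where there are three numbers: the shift along the tool's x, y, z normalised to -1 to 1, where 1 is 0.03 m, then the turn, a rotation vector about the tool's x, y, z normalised to -1 to 1, where 1 is 60 degrees, then the closure, from -1 (fully open) to 1 (shut). A call has exactly 8 rows; each row shifts and turns the commanded pose from where the row before left it, along the tool's axes as they then stand; what a row does not reach is not made up. A row lasts 1/8 s, in which the tool goes at most 62.5 mm and 10.7 degrees, less where a joint would pass 70% of its speed; a pose out of reach is approached as far as the arm can. A call with a number of a shift or a turn outside -1 to 1 is refused whole. A call with a gripper value outside its range is refused whole. The fingers move at their own pace and stop on an object; the grip force is fixed at half the most. Time passes only in rows, so rows that do not move let the fingers close, or fill a call up. It gives the time, the measured TCP pose, the force, the opening and the grip force at its end, in the units of the state.
- read_state(): the state, without advancing time (a new reading comes with each control period).
- snapshot(name): name is "side" or "top" or "wrist"; returns a dict with "pixels" (400x640x3 uint8, red, green, blue), "z_map" (400x640 float32, m along the optical axis (not along the pixel's ray), 0 where there is no reading), "fx", "fy", "cx", "cy" (pixels), "rvec" (rotation vector, rad) and "tvec" (3), from world to camera coordinates, as OpenCV has them. Camera axes: x right, y down, z forward; pixel columns grow to the right and rows downward; lengths in m; the calibration is good to about 2 mm. A picture is of the moment at which its call begins.
- close_job(): hands the job in; it is judged then, once.
The state is a dict: "clock": time; "joint_positions": joint angles; "qvel": joint speeds; "joint_efforts": joint torques, N m; "tcp_pos": TCP position; "orientation": TCP orientation; "ft_force": force on the tool from outside, world axes, zero at the start; "ft_torque": the same for the moment, N m; "width": finger opening in m; "grasp_force": force on a finger pad.
Only numpy, scipy, OpenCV 4.12 (cv2) and the standard library are available. Lean on these libraries where they do the work, as an engineer would, in place of code of your own. Each camera call takes 0.05 s, during which the arm holds its last target. There are 200 camera calls.

## Task

The blue lid of the bead box is not on properly: press it down until both ends are fully home. Then mark the closed box with its colour: take the blue glaze tile out of the wooden rack and set it down on the table without dropping it, standing on its short edge and leaning with its flat face against one of the box's long sides, near the middle of that side. Leave everything else where it is.

Things in the scene. Friction and masses are not known exactly. Their poses are not given: they have to be found in the camera images.
- box_blue: clear plastic box of clay beads, fixed to the table, 100 mm (its x) by 160 mm (its y) and 54 mm high, with a blue press-down lid (the one to close) that overhangs it by 3 mm all round; an orange seal strip under the rim shows only where the lid is not fully down; lid top 60 mm above the table when fully down. Origin: centre of the underside; x across the two long sides, y along them, z up
- lid_left (a joint): how far the left (+y of box_blue) end of the blue lid is lifted, as an angle in rad: 0 is fully home, 0.1 is about 17 mm up. Stiff: needs about 8 N straight down near that end, stays where it is left
- lid_right (a joint): the same for the right (-y of box_blue) end of the blue lid. Each end goes down when pressed near it; pressing at the middle needs about twice the force
- lid_left_end (a point): point on the top surface of the blue lid at its left (+y) end, on the centre line, 18 mm in from the end edge: press here. It is 60 mm above the table when fully down
- lid_right_end (a point): the same at the right (-y) end of the blue lid
- tile_blue: flat fired-clay sample tile, glazed blue on its upper two thirds with bare red clay below, 8 mm thick (its x), 80 mm wide (its y), 130 mm tall (its z), 190 g; origin at the centre of its foot (an 8 by 80 mm short edge). It starts standing on that foot in one of the two slots of the rack
- tile_white: flat fired-clay sample tile, glazed white on its upper two thirds with bare red clay below, 8 mm thick (its x), 80 mm wide (its y), 130 mm tall (its z), 190 g; origin at the centre of its foot (an 8 by 80 mm short edge). It starts standing on that foot in one of the two slots of the rack. Bystander: stays in its slot
- rack: wooden block fixed to the table, 100 by 100 mm, 40 mm high, with two parallel slots (10 by 82 mm, 30 mm deep, along its y) at x = -35 and +35 mm of the block. Origin: centre of the underside
- box_yellow: the same kind and size of box with a yellow lid that is already fully down, fixed to the table; origin at the centre of the underside, same axes. Bystander
- jar: glass jar with a red cap, 68 mm wide, 85 mm high, origin at the centre of its underside. Bystander
- cup: white plastic cup, 76 mm wide at the rim, 85 mm high, origin at the centre of its underside. Bystander
- jar_green: glass jar with a green cap, 60 mm wide, 80 mm high, origin at the centre of its underside. Bystander
There are look-alikes about, which are no part of the job. Leave any pink or turquoise look-alike of the tile_blue alone.

How it is judged:
By the outcome, as a careful person would: the job done as asked, in the order asked, and still so for the second after the job is handed in, with the robot touching nothing.
It also fails if it takes over 64 s, if anything falls off the work surface, if the arm or the gripper's body presses on something with over 40 N, if the wrist force passes 120 N, or if a joint passes its speed limit or range.

## Working session

There is one attempt and no reset: what is moved stays moved. The work goes in short steps, Python scripts to look and compute and a shell command to move; the robot and the scene stay as the last step left them, time stands still between calls to the robot, and variables do not carry over. Pictures are saved under pics/ and viewed, at most 10 in all, crops included, and the job is handed in when it is done.

```bash
mkdir -p pics; cat > h.py <<'E'
from station import *
import numpy as np, cv2
from scipy.spatial.transform import Rotation as R
def cloud(s):
    z=s["z_map"].astype(float); v,u=np.indices(z.shape)
    p=np.stack([(u-s["cx"])/s["fx"]*z,(v-s["cy"])/s["fy"]*z,z],-1)
    M=R.from_rotvec(np.ravel(s["rvec"])).as_matrix()
    w=(p-np.ravel(s["tvec"]))@M
    w[z==0]=np.nan
    return w
def save(s,n): cv2.imwrite(f"pics/{n}.png",s["pixels"][:,:,::-1])
E
python3 - <<'E'
from h import *
st=read_state(); print({k:np.round(v,3) for k,v in st.items()})
a=snapshot("top");b=snapshot("side")
im=np.vstack([a["pixels"],b["pixels"]])
save(a,"top0");save(b,"side0")
np.savez("s0.npz",top=cloud(a),side=cloud(b),tp=a["pixels"],sp=b["pixels"])
for s in(a,b): print(s["fx"],s["cx"],s["cy"],s["rvec"],s["tvec"])
E
```

```text
{'clock': np.float64(0.0), 'joint_positions': array([-0.938,  0.359,  0.011, -0.   , -1.224, -0.288]), 'qvel': array([-0.001, -0.001,  0.   , -0.002, -0.001, -0.001]), 'joint_efforts': array([-0.0000e+00, -5.8331e+01,  2.9341e+01,  6.9370e+00, -6.0000e-03,
       -0.0000e+00]), 'tcp_pos': array([ 0.228, -0.635,  0.303]), 'orientation': array([ 3.14 , -0.   , -2.797]), 'ft_force': array([ 0.534, -0.871,  0.124]), 'ft_torque': array([ 0.014,  0.033, -0.041]), 'grasp_force': np.float64(0.0), 'width': np.float64(0.085)}
367.70854737669265 320.455930449967 197.54515664821784 [ 2.19746136 -2.19450133  0.08775493] [-0.02011415  0.52274345  1.18518051]
436.5627066808289 315.09669248922745 202.54907780622722 [ 0.99158288 -2.28700439  1.21115253] [0.34152585 0.26655894 1.00893923]
```

View pics/top0.png

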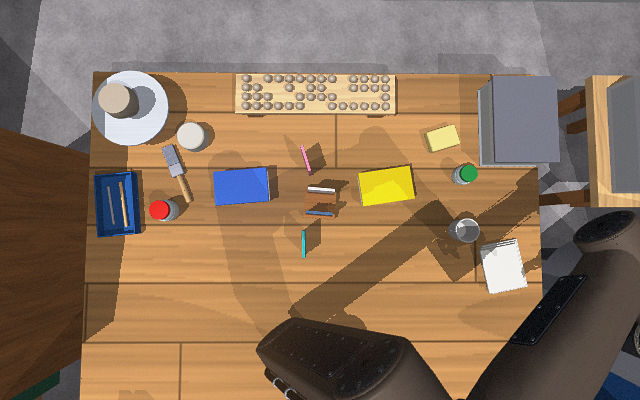

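View pics/side0.png

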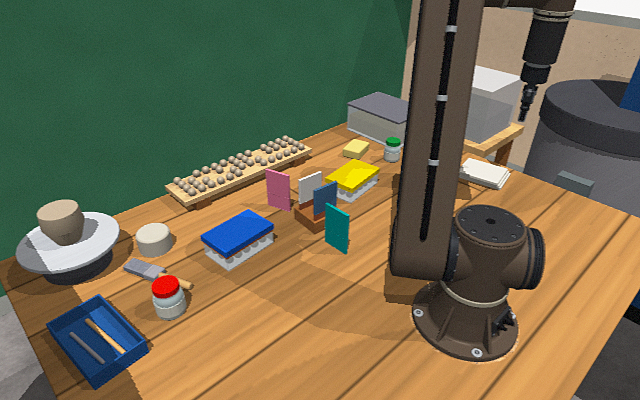

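Top view: blue lid (242,186), rack (321,201), with the white tile at (321,190) and a dark blue tile at (320,213). Tile candidates are pink (305,159) and turquoise (304,244), both free-standing, and the blue one in the rack slot at (320,213), side view (325,198). The blue one fits. I'll confirm it in a crop and measure.

```bash
python3 - <<'E'
from h import *
d=np.load("s0.npz")
c=d["sp"][150:290,190:400]; cv2.imwrite("pics/crop1.png",cv2.resize(c[:,:,::-1],None,fx=3.5,fy=3.5,interpolation=cv2.INTER_CUBIC))
for n,w,p in(("top",d["top"],d["tp"]),("side",d["side"],d["sp"])):
    hsv=cv2.cvtColor(p,cv2.COLOR_RGB2HSV)
    H,S,V=[hsv[...,i].astype(int) for i in range(3)]
    x,y,z=w[...,0],w[...,1],w[...,2]
    u=np.indices(z.shape)[1]; v=np.indices(z.shape)[0]
    L=(H>105)&(H<125)&(S>150)&(z>.045)&(z<.11)&((abs(u-242)<40)&(abs(v-186)<30) if n=="top" else (abs(u-238)<45)&(abs(v-235)<40))
    P=w[L]; 
    r=cv2.minAreaRect(P[:,:2].astype(np.float32)); print(n,"lid",len(P),r)
    A=np.c_[P[:,:2]-P[:,:2].mean(0),np.ones(len(P))]
    co=np.linalg.lstsq(A,P[:,2],rcond=None)[0]; print(P.mean(0),co,"res",np.std(P[:,2]-A@co))
    lo=P[:,1]<P[:,1].mean()
    for a in np.linspace(P[:,1].min(),P[:,1].max(),9)[:-1]:
        m=abs(P[:,1]-a-.01)<.01; print(round(a+.01,3),np.round(np.median(P[m,2]),4),end=" ; ")
    print()
    # rack region
    Rg=(abs(u-321)<22)&(abs(v-200)<22) if n=="top" else (abs(u-318)<32)&(abs(v-200)<35)
    for nm,m in(("tilehi",Rg&(z>.05)),("rack",Rg&(z>.03)&(z<.045))):
        Q=w[m]
        if len(Q)>5: print(nm,len(Q),cv2.minAreaRect(Q[:,:2].astype(np.float32)))
    for nm,m in(("white",Rg&(z>.06)&(S<60)),("blue",Rg&(z>.06)&(H>95)&(H<125)&(S>80))):
        Q=w[m]
        if len(Q)>5:
            print(nm,len(Q),Q.mean(0),Q.min(0),Q.max(0),cv2.minAreaRect(Q[:,:2].astype(np.float32)))
    # yellow
    m=(H>22)&(H<34)&(S>180)&(z>.05)&(z<.07); Q=w[m]; 
    if len(Q)>50: print("yel",cv2.minAreaRect(Q[:,:2].astype(np.float32)),np.median(Q[:,2]))
    for nm,lo,hi in(("pink",155,178),("turq",80,95)):
        m=(H>lo)&(H<hi)&(S>90)&(z>.03)&(z<.2);Q=w[m]
        if len(Q)>5: print(nm,len(Q),Q.min(0),Q.max(0))
E
```

```text
top lid 1769 ((0.5553871393203735, 0.2326173633337021), (0.10529410094022751, 0.1675025224685669), 5.1546454429626465)
[0.55529348 0.23161881 0.06644672] [-0.00131699  0.00422849  0.06644672] res 0.0021576770898365013
0.156 0.0664 ; 0.177 0.066 ; 0.199 0.0665 ; 0.22 0.0663 ; 0.242 0.0664 ; 0.264 0.0665 ; 0.285 0.0671 ; 0.307 0.0666 ; 
tilehi 234 ((0.506367564201355, -0.016249097883701324), (0.07847501337528229, 0.07909560203552246), 85.36698150634766)
rack 715 ((0.5061931610107422, -0.016348470002412796), (0.09995583444833755, 0.10019879788160324), 85.56303405761719)
white 145 [ 0.53256633 -0.01916145  0.12332793] [ 0.46433553 -0.05745356  0.06040286] [0.54617515 0.02183739 0.1445118 ] ((0.5061722993850708, -0.016359392553567886), (0.07729431241750717, 0.07865632325410843), 85.30465698242188)
blue 75 [ 0.47065369 -0.01261521  0.13867106] [ 0.46406907 -0.05150854  0.11605149] [0.47537585 0.02476016 0.14318236] ((0.4708045423030853, -0.013239581137895584), (0.0764806792140007, 0.007674679160118103), 85.36811065673828)
yel ((0.5591080188751221, -0.22645023465156555), (0.1060581877827644
[... 850 characters left out ...]
13063 -0.05785315  0.06013185] [0.55019904 0.04036678 0.14381019] ((0.4389577805995941, -0.0057706087827682495), (0.08588728308677673, 0.21665804088115692), 82.68973541259766)
blue 522 [ 0.46713841 -0.00610846  0.10668658] [ 0.4030961  -0.05156893  0.06005044] [0.53379403 0.0325567  0.1446558 ] ((0.4674798846244812, -0.008777879178524017), (0.05611073598265648, 0.14419054985046387), 37.74001693725586)
yel ((0.5561656951904297, -0.22517845034599304), (0.11135240644216537, 0.17767052352428436), 8.775176048278809) 0.05988709038284762
pink 664 [-0.10924002 -0.04362054  0.03016859] [0.79426774 0.31670355 0.19431915]
turq 766 [-0.11251686 -1.11423065  0.03006345] [0.46887543 0.09650492 0.19645205]
```

View pics/crop1.png

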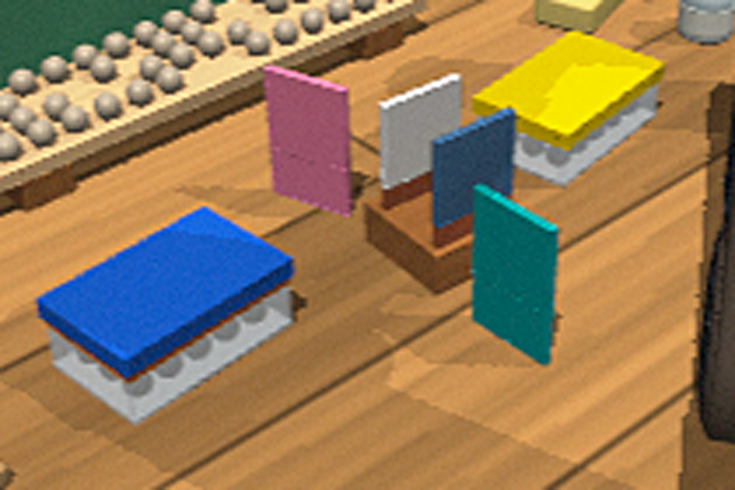

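The crop shows the blue tile standing in the near rack slot at about crop (472,170). Pink and turquoise are free-standing, white is in the far slot, and orange shows under the blue lid. Target: blue tile at (0.471,-0.013), yaw -4.6°. The box is at (0.555,0.232), yaw +5.15°, with both lid ends about 7 mm up. First I turn the tool in place with the fingers shut.

```bash
python3 -m jog '[[[0,0,0],[0,0,-0.137],1],[[0,0,0],[0,0,-0.137],1],[[0,0,0],[0,0,-0.137],1],[[0,0,0],[0,0,-0.137],1],[[0,0,0],[0,0,-0.137],1],[[0,0,0],[0,0,-0.137],1],[[0,0,0],[0,0,-0.137],1],[[0,0,0],[0,0,-0.137],1]]'
python3 -m jog '[[[-0.5,-0.3,0],[0,0,0],1],[[-1,-0.5,0],[0,0,0],1],[[-1,-0.5,0],[0,0,0],1],[[-1,-0.5,0],[0,0,0],1],[[-1,-0.5,0],[0,0,0],1],[[-1,-0.5,0],[0,0,0],1],[[-1,-0.5,0],[0,0,0],1],[[-1,-0.5,0],[0,0,0],1]]'
```

```text
clock: 1.1
tcp_pos: [0.2281, -0.6351, 0.3033]
orientation: [3.141, 0.001, -1.644]
ft_force: [-0.3, 0.0, -0.3]
width: -0.0003
grasp_force: 0.0
clock: 2.1
tcp_pos: [0.3599, -0.4181, 0.3038]
orientation: [3.142, 0.0, -1.651]
ft_force: [0.7, -0.4, 0.8]
width: 0.0003
grasp_force: 0.0
```

```bash
python3 -m jog '[[[-1,-0.4,0],[0,0,0],1],[[-1,-0.4,0],[0,0,0],1],[[-1,-0.4,0],[0,0,0],1],[[-1,-0.4,0],[0,0,0],1],[[-1,-0.4,0],[0,0,0],1],[[-1,-0.4,0],[0,0,0],1],[[-1,-0.4,0],[0,0,0],1],[[-1,-0.4,0],[0,0,0],1]]'
python3 -m jog '[[[-1,-0.1,0],[0,0,0],1],[[-1,-0.1,0],[0,0,0],1],[[-1,-0.1,0],[0,0,0],1],[[-1,-0.1,0],[0,0,0],1],[[-1,-0.1,0],[0,0,0],1],[[-1,-0.1,0],[0,0,0],1],[[-1,-0.1,0],[0,0,0],1],[[-1,-0.1,0],[0,0,0],1]]'
python3 -m jog '[[[-1,0,0.4],[0,0,0],1],[[-1,0,0.5],[0,0,0],1],[[-1,0,0.5],[0,0,0],1],[[-1,0,0.5],[0,0,0],1],[[-1,0,0.5],[0,0,0],1],[[-1,0,0.5],[0,0,0],1],[[-1,0,0.5],[0,0,0],1],[[-0.4,0,0.4],[0,0,0],1]]'
```

```text
clock: 3.1
tcp_pos: [0.4738, -0.1864, 0.3038]
orientation: [-3.142, 0.0, -1.651]
ft_force: [1.4, 0.0, -0.0]
width: -0.0001
grasp_force: 0.0
clock: 4.1
tcp_pos: [0.516, 0.0507, 0.3038]
orientation: [3.141, 0.0, -1.651]
ft_force: [0.8, -0.9, 0.1]
width: -0.0003
grasp_force: 0.0
clock: 5.1
tcp_pos: [0.5335, 0.2725, 0.1889]
orientation: [3.141, -0.0, -1.649]
ft_force: [-0.0, -0.3, -0.5]
width: 0.0
grasp_force: 0.0
```

```bash
python3 -m jog '[[[-0.43,-0.225,0],[0,0,0],1],[[-0.43,-0.225,0.1],[0,0,0],1],[[0,0,0.4],[0,0,0],1],[[0,0,0.4],[0,0,0],1],[[0,0,0.4],[0,0,0],1],[[0,0,0.2],[0,0,0],1],[[0,0,0.1],[0,0,0],1],[[0,0,0],[0,0,0],1]]'
python3 -m jog '[[[0,0,0.05],[0,0,0],1],[[0,0,0.05],[0,0,0],1],[[0,0,0.05],[0,0,0],1],[[0,0,0.05],[0,0,0],1],[[0,0,0.05],[0,0,0],1],[[0,0,0.05],[0,0,0],1],[[0,0,0],[0,0,0],1],[[0,0,0],[0,0,0],1]]'
```

```text
clock: 6.1
tcp_pos: [0.5494, 0.2953, 0.1419]
orientation: [-3.142, -0.0, -1.649]
ft_force: [-0.3, -0.1, -0.8]
width: 0.0002
grasp_force: 0.0
clock: 7.1
tcp_pos: [0.5497, 0.2956, 0.134]
orientation: [-3.14, 0.001, -1.649]
ft_force: [-2.3, 0.4, 5.8]
width: 0.0002
grasp_force: 3.0
```

```bash
python3 -m jog '[[[0,0,0.05],[0,0,0],1],[[0,0,0.05],[0,0,0],1],[[0,0,0],[0,0,0],1],[[0,0,0.05],[0,0,0],1],[[0,0,0],[0,0,0],1],[[0,0,0],[0,0,0],1],[[0,0,0],[0,0,0],1],[[0,0,0],[0,0,0],1]]'
```

```text
clock: 8.1
tcp_pos: [0.5501, 0.2957, 0.1321]
orientation: [-3.139, 0.002, -1.648]
ft_force: [-6.9, -2.8, 23.8]
width: -0.0
grasp_force: 12.1
```

```bash
python3 -m jog '[[[0,0,-0.5],[0,0,0],1],[[0,0,-0.5],[0,0,0],1],[[0.8,-0.14,0],[0,0,0],1],[[0.9,-0.14,0],[0,0,0],1],[[0.9,-0.14,0],[0,0,0],1],[[0.9,-0.14,0],[0,0,0],1],[[0.75,-0.14,0],[0,0,0],1],[[0,0,0.4],[0,0,0],1]]'
python3 -m jog '[[[0,0,0.2],[0,0,0],1],[[0,0,0.1],[0,0,0],1],[[0,0,0.1],[0,0,0],1],[[0,0,0.05],[0,0,0],1],[[0,0,0.05],[0,0,0],1],[[0,0,0.05],[0,0,0],1],[[0,0,0],[0,0,0],1],[[0,0,0],[0,0,0],1]]'
```

```text
clock: 9.1
tcp_pos: [0.5608, 0.1644, 0.1467]
orientation: [-3.141, 0.001, -1.651]
ft_force: [-0.5, 0.4, -0.1]
width: 0.0002
grasp_force: 0.0
clock: 10.1
tcp_pos: [0.5604, 0.1661, 0.1314]
orientation: [-3.141, -0.002, -1.647]
ft_force: [-2.9, -6.4, 17.2]
width: -0.0001
grasp_force: 8.3
```

```bash
python3 -m jog '[[[0,0,0.05],[0,0,0],1],[[0,0,0],[0,0,0],1],[[0,0,0],[0,0,0],1],[[0,0,-0.6],[0,0,0],1],[[0,0,-1],[0,0,0],1],[[0,0,-1],[0,0,0],1],[[1,0,-0.8],[0,0,0],0.2],[[1,0.5,0],[0,0,0],0.2]]'
python3 - <<'E'
from h import *
for n,c in(("top",(242,186,40,30)),("side",(238,235,45,40))):
    s=snapshot(n); w=cloud(s); p=s["pixels"]; save(s,n+"1")
    hsv=cv2.cvtColor(p,cv2.COLOR_RGB2HSV).astype(int);H,S=hsv[...,0],hsv[...,1];z=w[...,2]
    v,u=np.indices(z.shape)
    L=(H>105)&(H<125)&(S>150)&(z>.045)&(z<.11)&(abs(u-c[0])<c[2])&(abs(v-c[1])<c[3]); P=w[L]
    print(n,cv2.minAreaRect(P[:,:2].astype(np.float32)),end=' ')
    for a in np.linspace(.15,.32,9)[:-1]:
        m=abs(P[:,1]-a-.01)<.01; print(np.round(np.median(P[m,2]),4),end=" ; ")
    print()
    if n=="side": cv2.imwrite("pics/crop2.png",cv2.resize(p[190:290,180:300,::-1],None,fx=5,fy=5,interpolation=cv2.INTER_CUBIC))
E
```

```text
clock: 11.1
tcp_pos: [0.5419, 0.1087, 0.2321]
orientation: [-3.138, 0.002, -1.647]
ft_force: [-1.0, -0.8, 0.2]
width: 0.0338
grasp_force: 0.0
top ((0.511823832988739, 0.1735767275094986), (0.007700006011873484, 0.048171866685152054), 5.05382776260376) 0.0587 ; 0.0593 ; 0.0544 ; nan ; nan ; nan ; nan ; nan ; 
side ((0.5547630190849304, 0.23363609611988068), (0.11227704584598541, 0.16811713576316833), 4.651789665222168) 0.0596 ; 0.0596 ; 0.0597 ; 0.0595 ; 0.0596 ; 0.0599 ; 0.0595 ; 0.0592 ;
  return _methods._mean(a, axis=axis, dtype=dtype,
  ret = ret.dtype.type(ret / rcount)
```

View pics/crop2.png

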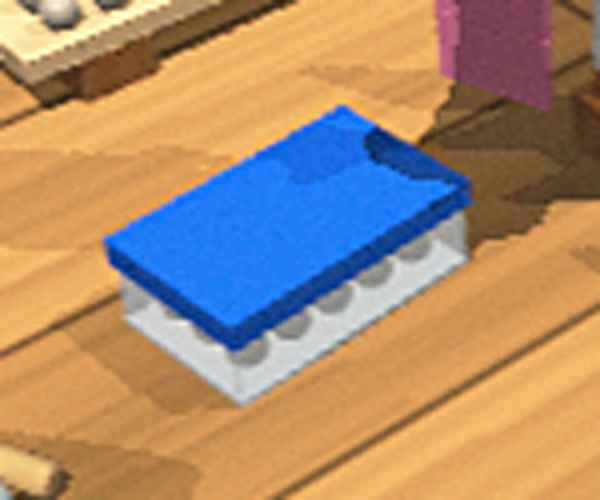

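Side crop: the lid is level at 59.6 mm at both ends, with no orange along its edge (105–470, 240–350). Next is the tile.

```bash
python3 -m jog '[[[0.6,0.3,0],[0,0,0],0.2],[[0.6,0.3,0],[0,0,0],0.2],[[0.6,0.3,0],[0,0,0],0.2],[[0.6,0.3,0],[0,0,0],0.2],[[0.6,0.3,0],[0,0,0],0.2],[[0.6,0.3,0],[0,0,0],0.2],[[0.6,0.2,0],[0,0,0],0.2],[[0,0,0],[0,0,0],0.2]]'
python3 - <<'E'
from h import *
s=snapshot("wrist"); w=cloud(s); save(s,"wr2")
hsv=cv2.cvtColor(s["pixels"],cv2.COLOR_RGB2HSV).astype(int)
m=(abs(w[...,2]-.139)<.006)&(w[...,0]<.5)&(w[...,0]>.44)&(w[...,1]<.05)
P=w[m]; print(len(P)); 
if len(P)>5: print(cv2.minAreaRect(P[:,:2].astype(np.float32)))
st=read_state(); print(st["tcp_pos"],st["orientation"])
E
```

```text
clock: 12.2
tcp_pos: [0.4704, -0.0143, 0.2305]
orientation: [-3.141, 0.0, -1.65]
ft_force: [0.2, 0.2, 0.8]
width: 0.0342
grasp_force: 0.0
2024
((0.47044694423675537, -0.012967940419912338), (0.08179114013910294, 0.008586646988987923), 85.20037841796875)
[ 0.47094934 -0.01377898  0.23058913] [-3.14111094e+00  1.74636774e-04 -1.65016745e+00]
```

View pics/wr2.png

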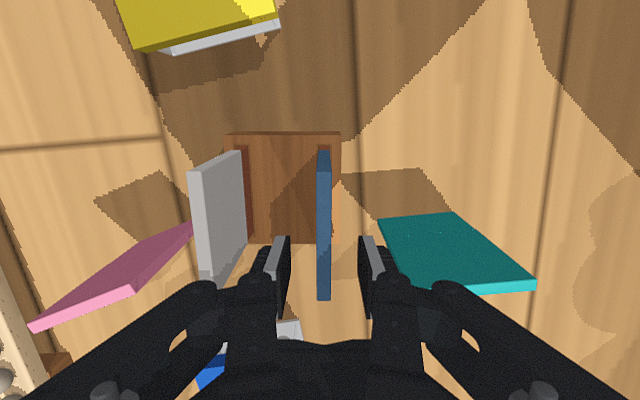

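Wrist view: the blue tile (323,225) is centred between the pads at columns 278 and 372, and the turquoise tile is clear of the fingers. Descend and grip.

```bash
python3 -m jog '[[[0,0,0.4],[0,0,0],0.2],[[0,0,0.5],[0,0,0],0.2],[[0,0,0.5],[0,0,0],0.2],[[0,0,0.4],[0,0,0],0.2],[[0,0,0.3],[0,0,0],0.2],[[0,0,0],[0,0,0],0.2],[[0,0,0],[0,0,0],1],[[0,0,0],[0,0,0],1]]'
python3 -m jog '[[[0,0,0],[0,0,0],1],[[0,0,0],[0,0,0],1],[[0,0,-0.2],[0,0,0],1],[[0,0,-0.3],[0,0,0],1],[[0,0,-0.5],[0,0,0],1],[[0,0,-0.5],[0,0,0],1],[[0,0,-0.5],[0,0,0],1],[[0,0,-0.5],[0,0,0],1]]'
```

```text
clock: 13.25
tcp_pos: [0.4713, -0.0129, 0.1679]
orientation: [-3.141, 0.0, -1.649]
ft_force: [-0.1, -0.2, 1.2]
width: 0.0071
grasp_force: 58.7
clock: 14.25
tcp_pos: [0.4709, -0.0131, 0.2433]
orientation: [-3.142, 0.0, -1.649]
ft_force: [-0.1, -0.7, -1.3]
width: 0.0074
grasp_force: 58.4
```

```bash
python3 -m jog '[[[0,0,0],[0,0,-0.161],1],[[-0.7,0,0],[0,0,0],1],[[-1,0,0],[0,0,0],1],[[-1,0,0],[0,0,0],1],[[-1,0,0],[0,0,0],1],[[-1,0,0],[0,0,0],1],[[-1,0,0],[0,0,0],1],[[-1,0,0],[0,0,0],1]]'
python3 -m jog '[[[-0.7,0,0],[0,0,0],1],[[-0.5,0,0],[0,0,0],1],[[0,0,0],[-0.08,0,0],1],[[0,0,0],[-0.08,0,0],1],[[0,0,0],[-0.073,0,0],1],[[0,0,0],[0,0,0],1],[[0,0,0],[0,0,0],1],[[0,0,0],[0,0,0],1]]'
cat > t.py <<'E'
from h import *
st=read_state(); M=R.from_euler("xyz",st["orientation"]).as_matrix(); T=np.array(st["tcp_pos"])
import sys
s,z=float(sys.argv[1]),float(sys.argv[2])   # inner corner rel. lid edge, height
E=np.array([.5017,.2282]); ux=np.array([.996,.0898])
foot=T+.158*M[:,2]; inn=foot-.004*M[:,1]
rel=inn[:2]-E; uy=np.array([-ux[1],ux[0]])
print("s,along,z",rel@ux,rel@uy,inn[2],"tilt",np.degrees(np.arccos(-M[2,2])),"yaw of y",np.degrees(np.arctan2(M[1,1],M[0,1])))
des=np.r_[E+s*ux,z]
print("tool shift /.03:",np.round(M.T@(des-inn)/.03,3))
E
python3 t.py -0.018 0.010
```

```text
clock: 15.25
tcp_pos: [0.4526, 0.1881, 0.2429]
orientation: [-3.142, 0.0, -1.48]
ft_force: [-0.5, -0.1, -2.6]
width: 0.0073
grasp_force: 58.4
clock: 16.25
tcp_pos: [0.4493, 0.2228, 0.2427]
orientation: [2.899, 0.0, -1.48]
ft_force: [-0.1, 0.4, -1.6]
width: 0.007
grasp_force: 59.0
s,along,z -0.08678809047079736 -0.0006617483747839979 0.08833475583513263 tilt 13.91353237687366 yaw of y -174.80846995471236
tool shift /.03: [-0.02  -2.853  1.983]
```

```bash
python3 -m jog '[[[0,-0.4,0.3],[0,0,0],1],[[0,-0.4,0.3],[0,0,0],1],[[0,-0.4,0.3],[0,0,0],1],[[0,-0.4,0.3],[0,0,0],1],[[0,-0.4,0.25],[0,0,0],1],[[0,-0.4,0.25],[0,0,0],1],[[0,-0.45,0.28],[0,0,0],1],[[0,0,0],[0,0,0],1]]'
python3 t.py -0.018 0.0
python3 - <<'E'
from h import *
s=snapshot("side"); cv2.imwrite("pics/crop3.png",cv2.resize(s["pixels"][150:310,150:350,::-1],None,fx=3.7,fy=3.7,interpolation=cv2.INTER_CUBIC))
E
```

```text
clock: 17.25
tcp_pos: [0.5184, 0.229, 0.1627]
orientation: [2.896, -0.001, -1.481]
ft_force: [0.5, 0.2, -1.4]
width: 0.0071
grasp_force: 58.9
s,along,z -0.01787431201949945 -0.000889895293108883 0.008513145656787173 tilt 14.070751157484633 yaw of y -174.8708110540413
tool shift /.03: [-0.03  -0.065  0.276]
```

View pics/crop3.png

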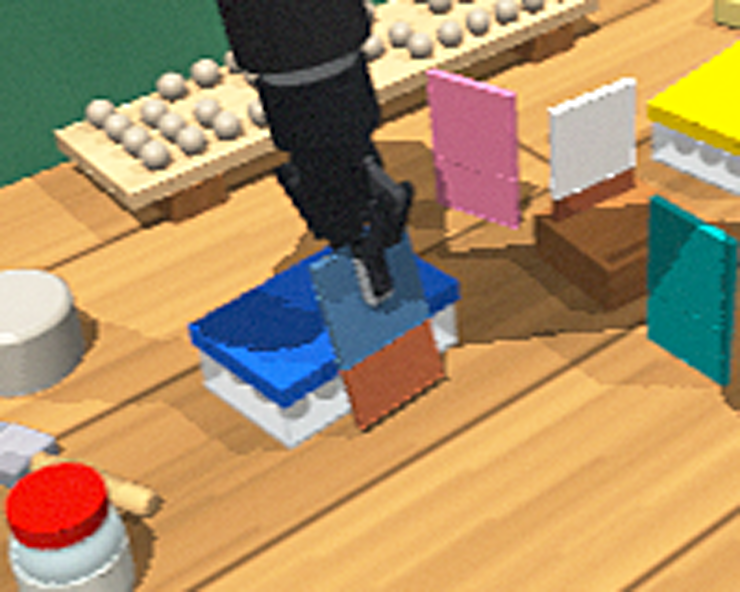

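The crop shows the blue tile held tilted in front of the middle of the box's near side, its foot just above the table at (400,405). Lower it gently.

```bash
python3 -m jog '[[[0,-0.012,0.05],[0,0,0],1],[[0,-0.012,0.05],[0,0,0],1],[[0,-0.012,0.05],[0,0,0],1],[[0,-0.01,0.04],[0,0,0],1],[[0,-0.01,0.03],[0,0,0],1],[[0,-0.006,0.02],[0,0,0],1],[[0,0,0],[0,0,0],1],[[0,0,0],[0,0,0],1]]'; python3 t.py -0.015 0
```

```text
clock: 18.3
tcp_pos: [0.5181, 0.2292, 0.1567]
orientation: [2.898, -0.0, -1.48]
ft_force: [0.6, -0.3, -1.6]
width: 0.0075
grasp_force: 58.9
s,along,z -0.017904885002445303 -0.0004949008721560176 0.0024020139836953966 tilt 13.978999786112869 yaw of y -174.82361816139357
tool shift /.03: [-0.016 -0.113  0.054]
```

```bash
python3 -m jog '[[[0,-0.004,0.016],[0,0,0],1],[[0,-0.004,0.016],[0,0,0],1],[[0,-0.004,0.016],[0,0,0],1],[[0,-0.004,0.016],[0,0,0],1],[[0,-0.004,0.016],[0,0,0],1],[[0,0,0],[0,0,0],1],[[0,0,0],[0,0,0],1],[[0,0,0],[0,0,0],1]]'; python3 t.py -0.015 0
```

```text
clock: 19.3
tcp_pos: [0.5181, 0.2292, 0.1542]
orientation: [2.898, 0.0, -1.481]
ft_force: [0.3, -0.8, -2.8]
width: 0.0075
grasp_force: 59.1
s,along,z -0.0178751146687452 -0.0005014868412631279 -6.521345525907962e-05 tilt 13.975933285839012 yaw of y -174.82732216064423
tool shift /.03: [-0.017 -0.092 -0.025]
```

```bash
python3 -m jog '[[[0,-0.03,-0.008],[0,0,0],1],[[0,-0.03,-0.008],[0,0,0],1],[[0,-0.03,-0.008],[0,0,0],1],[[0,0,0],[0,0,0],1],[[0,-0.004,0.016],[0,0,0],1],[[0,-0.004,0.016],[0,0,0],1],[[0,0,0],[0,0,0],1],[[0,0,0],[0,0,0],1]]'; python3 t.py -0.015 0
```

```text
clock: 20.3
tcp_pos: [0.5211, 0.2295, 0.154]
orientation: [2.898, 0.0, -1.48]
ft_force: [0.7, -0.3, 4.9]
width: 0.0073
grasp_force: 60.1
s,along,z -0.01470813463873871 -0.0004962601539150833 -0.0002655289459055532 tilt 13.932084368603169 yaw of y -174.80148803157476
tool shift /.03: [-0.017  0.012 -0.006]
```

```bash
python3 -m jog '[[[0,0.003,-0.012],[0,0,0],1],[[0,-0.02,-0.005],[0,0,0],1],[[0,-0.02,-0.005],[0,0,0],1],[[0,0,0],[0,0,0],1],[[0,0,0],[0,0,0],1],[[0,0,0],[0,0,0],1],[[0,0,0],[0,0,0],1],[[0,0,0],[0,0,0],1]]'; python3 t.py -0.015 0
python3 -m jog '[[[0,-0.02,-0.005],[0,0,0],1],[[0,0,0],[0,0,0],1],[[0,0,0],[0,0,0],1],[[0,0,0],[0,0,0],1],[[0,0,0],[0,0,0],1],[[0,0,0],[0,0,0],1],[[0,0,0],[0,0,0],1],[[0,0,0],[0,0,0],1]]'; python3 t.py -0.015 0
```

```text
clock: 21.3
tcp_pos: [0.5217, 0.2295, 0.1539]
orientation: [2.897, -0.0, -1.48]
ft_force: [-2.2, -0.5, 6.4]
width: 0.0075
grasp_force: 60.0
s,along,z -0.014424720027224646 -0.0005457585125538222 -0.0003478399960770629 tilt 14.030827398454873 yaw of y -174.8196261874824
tool shift /.03: [-0.018  0.021 -0.007]
clock: 22.3
tcp_pos: [0.5219, 0.2295, 0.1539]
orientation: [2.896, -0.0, -1.48]
ft_force: [-3.5, -0.1, 6.2]
width: 0.0073
grasp_force: 60.0
s,along,z -0.014301036076236302 -0.0005781735626739618 -0.0003634786641660997 tilt 14.076588372531324 yaw of y -174.82326393433146
tool shift /.03: [-0.019  0.026 -0.006]
```

Contact with both the table and the lid edge. Release slowly and back out along the tile.

```bash
python3 -m jog '[[[0,0,0],[0,0,0],0.8],[[0,0,0],[0,0,0],0.75],[[0,0,0],[0,0,0],0.7],[[0,0,0],[0,0,0],0.65],[[0,0,0],[0,0,0],0.55],[[0,0,0],[0,0,0],0.45],[[0,0,0],[0,0,0],0.4],[[0,0,0],[0,0,0],0.4]]'
python3 -m jog '[[[0,0,-0.2],[0,0,0],0.4],[[0,0,-0.4],[0,0,0],0.4],[[0,0,-0.7],[0,0,0],0.4],[[0,0,-0.8],[0,0,0],0.4],[[0,0,-0.8],[0,0,0],0.4],[[0,0,-0.8],[0,0,0],0.4],[[0,0,-0.8],[0,0,0],0.4],[[0,0,-0.8],[0,0,0],0.4]]'
python3 - <<'E'
from h import *
s=snapshot("side");w=cloud(s);p=s["pixels"]
cv2.imwrite("pics/crop4.png",cv2.resize(p[130:320,150:390,::-1],None,fx=3.1,fy=3.1,interpolation=cv2.INTER_CUBIC))
hsv=cv2.cvtColor(p,cv2.COLOR_RGB2HSV).astype(int);v,u=np.indices(w.shape[:2])
m=(hsv[...,0]>98)&(hsv[...,0]<113)&(hsv[...,1]>80)&(hsv[...,1]<190)&(abs(u-252)<25)&(abs(v-235)<30)&(w[...,2]>.05)&(w[...,2]<.135)
P=w[m];c=P.mean(0);n=np.linalg.svd(P-c)[2][2];print(len(P),c,"tilt",np.degrees(np.arcsin(abs(n[2]))),"normal yaw",np.degrees(np.arctan2(n[1],n[0])),P.max(0))
m=(hsv[...,1]>190)&(abs(hsv[...,0]-113)<9)&(abs(u-238)<50)&(abs(v-235)<40)&(w[...,2]>.05)&(w[...,2]<.09)
print("lid z",np.median(w[m][:,2]))
E
```

```text
clock: 23.3
tcp_pos: [0.5227, 0.2296, 0.1536]
orientation: [2.898, 0.0, -1.48]
ft_force: [-0.6, -0.4, -0.3]
width: 0.0256
grasp_force: 0.0
clock: 24.3
tcp_pos: [0.5613, 0.233, 0.3098]
orientation: [2.899, 0.0, -1.48]
ft_force: [0.9, 0.9, -0.8]
width: 0.0261
grasp_force: 0.0
832 [0.50386845 0.23137488 0.09096274] tilt 13.15074257886776 normal yaw -170.38759597617948 [0.61072361 0.27016347 0.13008364]
lid z 0.059692454920986765
```

View pics/crop4.png

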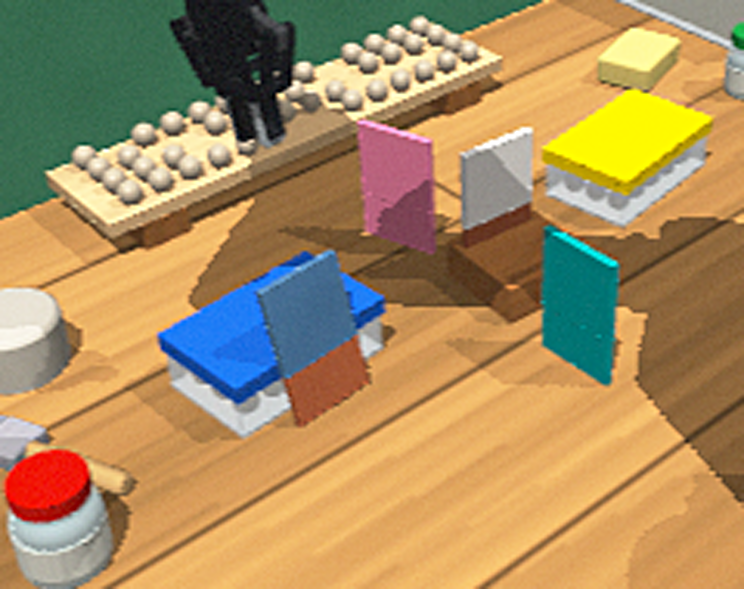

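The crop shows the tile leaning stably at about 13–14° on the middle of the box's near side (315,340). The lid is home, the gripper is clear, and the other things are in place.

```bash
python3 -c "
from station import *
print(close_job())"
```

```text
the job is handed in; nothing more can be done
None
```

The blue lid is pressed fully home at both ends, and the blue tile leans at about 14° against the middle of the box's near long side; the job was handed in at about 24 s, well inside the 64 s limit.

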